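# Stand the divider in the medicine rack and set its thumbscrew

## Task

Take the blue divider off its sloping stand and stand it on edge, fully down, in the empty middle slot of the aluminium rack, and let go of it. Then turn the rack's brass thumbscrew clockwise until it seats, and back it off a quarter turn. Finish while still gripping the thumbscrew there, and leave the other dividers and everything else on the bench where they are.

Things in the scene. Friction and masses are not known exactly. Their poses are not given: they have to be found in the camera images.
- blue_divider: Blue plastic plate, 8 thick (its x) x 80 wide (y) x 110 tall (z), 50 to 100 g, faces alike, white paper label on both. Origin: centre of its lower 80 x 8 edge; z runs up the plate. It starts leaning 30 degrees from upright on a sloping stand, top towards the robot; the stand's back holds the lower 55 of its underside, a lip the lowest 8 of the other face; the rest is free.
- yellow_divider: Yellow divider of the same size on a like stand beside the blue one (the two stands may be swapped); leave alone. Origin and axes as the blue one's.
- rack: Fixed aluminium rack, base 150 (x) x 110 (y), base top 6 above the bench. Origin: centre of its underside, z up. Three slots run along its y, at x = -45, 0, +45; the outer two hold white dividers whose tops are 96 above the bench. On its -y side a white block 52 x 52, top 50 above the bench, centred at x = 0, y = -105, carries the thumbscrew.
- rack_slot (a point): Centre of the floor of the empty middle slot (6 above the bench); axes as the rack's. The slot is 12 wide (x) between 4 mm walls 28 tall, which then flare outward to a mouth about 20 wide, 44 above the bench; blue end strips 30 high leave 96 free along y.
- screw_grip (a point): Middle of the thumbscrew's flat wing, on the upright screw axis, 78 above the bench (28 above the white block). The wing is brass, 48 long (point's x) x 10 thick (y) x 26 tall (65 to 91 above the bench), on a 12 mm steel shank; the point turns with it. Its -x half has a white mark on top.
- screw (a joint): Thumbscrew angle in rad about the upright axis, growing clockwise seen from above; it turns without rising. 0 = seated, a hard stop: the wing's white-marked half points along the rack's -x, at a red line on the block. It starts at -2.0 to -0.8 (unscrewed), can go to -4.0 and stays where left; about 0.06 N m to turn.
- card_near: White divider, 8 x 80 x 90 tall, in the rack's slot at x = -45; leave alone. Origin: centre of its lower edge.
- card_far: White divider, 8 x 80 x 90 tall, in the rack's slot at x = +45; leave alone. Origin: centre of its lower edge.
- saline: Clear bottle with green label, 60 diameter, 170 tall; bystander. Origin: centre of its underside.
- jar: White jar with yellow lid, 64 diameter, 90 tall; bystander. Origin: centre of its underside.
- carton: White and green carton lying flat, 62 x 125 x 30; bystander. Origin: centre of its underside.
- carton2: Blue carton lying flat, 50 x 110 x 28; bystander. Origin: centre of its underside.
- pill_cup: Small glass cup, 52 diameter, 32 tall; bystander. Origin: centre of its underside.
- pen: Pen, 100 long (its x), 9 thick; bystander. Origin: centre of its underside.
There are look-alikes about, which are no part of the job. Of the things that look like the rack, the larger one is meant.

How it is judged:
By the outcome, as a careful person would: the job done as asked, in the order asked, and still so for the second after the job is handed in, while the arm keeps its last pose, push and grip.
It also fails if it takes over 64 s, if anything falls off the work surface, if the arm or the gripper's body presses on something with over 40 N, if the wrist force passes 120 N, or if a joint passes its speed limit or range.

## Robot

A 6-joint arm with a two-finger parallel gripper is mounted at the origin on the work surface. World frame = base frame: x ahead of the robot, y to its left, z up, the work surface at z = 0. Lengths are in m, angles in rad, forces in N, time in s.
With the tool pointing down it reaches from about 0.375 to 0.975 m from the base axis. Payload 3.8 kg.
Tool frame: the origin (TCP) lies at the very end of the fingers, on their centre line; the grasp point (between the pads) lies 19 mm behind it (bot.pinch_z is the distance from the TCP to the grasp point, in m); x points along the fingers, y is the direction in which the jaws open and shut, and the axes are right-handed (so a half turn about x gives the same grasp; the last joint's range is limited). The gripper opens to 85 mm and grips with 20 to 120 N. Pads are 22 mm wide; open, the fingers measure 114 mm over their backs; the gripper's body (76 mm by 85 mm) begins 54 mm behind the grasp point. The pads swing forward as they close: fully open they stand 13 mm farther back than shut.
Start: joints at [1.272, 0.264, 1.604, -0, 1.274, -0.037], TCP at [0.175, 0.652, 0.231] pointing down, gripper open.
Joint ranges: [-2.63, 2.63], [-0.94, 2.18], [0.31, 2.57], [-1.31, 4.45], [0, 2.66], [-2.55, 2.55]. Speed limits (rad/s): [2.57, 2.57, 3.14, 3.14, 3.14, 3.14].

## Interface

Orientations are given as a rotation vector (axis times angle).
In Python, from workcell import monitor, imaging, finish_job, bot gives the robot as it stands.
- The arm moves only by the tool jog_arm, never from a script. Its argument "rows" is a list of rows, each a list of 7 numbers: the shift along the tool's x, y, z in m, then the turn, a rotation vector about the tool's x, y, z in rad, then the opening in per cent of the stroke, from 0 (shut) to 100 (fully open). A call has 1 to 20 rows; each row is the pose to reach, as a shift and turn from the pose measured when the call began, along the tool's axes at that moment; what a row does not reach only later rows make up. A row lasts 1/10 s, in which the tool goes at most 50 mm and 8.59 degrees, less where a joint would pass 70% of its speed; a pose out of reach is approached as far as the arm can. A call with a gripper value outside its range is refused whole. The fingers move at their own pace and stop on an object; "force" is the grip in N (left out, the last holds). Time passes only in rows, so rows that repeat a pose let the fingers close. It gives the time, the measured TCP pose, the force and the opening at its end, in the units of the state.
- monitor.read_state(): the state, without advancing time (a new reading comes with each control period).
- imaging.read_camera(name): name is "scene" or "top"; returns the picture (400x640x3 uint8, blue, green, red); there is no depth.
- imaging.camera_params(name): a dict with "fx", "fy", "cx", "cy" (pixels), "T" (4x4, takes a point from camera to world coordinates). Camera axes: x right, y down, z forward; pixel columns grow to the right and rows downward; lengths in m; the calibration is good to about 2 mm. A picture is of the moment at which its call begins. camera_params takes no time and is no camera call.
- finish_job(): hands the job in, once; it reports no verdict.
The state is a dict: "time": time; "q": joint angles; "joint_vel": joint speeds; "joint_torque": joint torques, N m; "tool_pos": TCP position; "tcp_rot": TCP orientation; "wrist_force": force on the tool from outside, world axes, zero at the start; "torque": the same for the moment, N m; "width": opening from 0.0 (shut) to 1.0 (fully open).
Only numpy, scipy, OpenCV 4.12 (cv2) and the standard library are available. Lean on these libraries where they do the work, as an engineer would, in place of code of your own. Each camera call takes 0.05 s, during which the arm holds its last target. There are 200 camera calls.

## Working session

There is one attempt and no reset: what is moved stays moved. The work goes in short steps, Python scripts to look and compute and a tool call to move; the robot and the scene stay as the last step left them, time stands still between calls to the robot, and variables do not carry over. Pictures are saved under pics/ and viewed, about 8 in all and at most 12, crops included, and the job is handed in when it is done.

Besides the shell and the picture viewer there is one more tool, called in YAML: its name, and indented under it one key for each argument. jog_arm: Moves the arm, as the interface text tells. Its arguments: {"type":"object","properties":{"rows":{"type":"array","items":{"type":"array","items":{"type":"number"}}},"force":{"type":"number"}},"required":["rows"]}

```bash
mkdir -p pics; ls
python3 - <<'E'
from workcell import monitor, imaging, bot
import cv2,numpy as np
for n in("scene","top"):
    cv2.imwrite(f"pics/{n}0.png",imaging.read_camera(n)); p=imaging.camera_params(n)
    print(n,{k:np.round(v,4).tolist() for k,v in p.items()})
print(monitor.read_state(),bot.pinch_z)
E
```

```text
pics
scene {'fx': 392.7533, 'fy': 392.7533, 'cx': 318.3151, 'cy': 191.6702, 'T': [[-0.2666, 0.5263, -0.8074, 1.2825], [0.9636, 0.1648, -0.2108, 0.1629], [0.0221, -0.8342, -0.551, 0.584], [0.0, 0.0, 0.0, 1.0]]}
top {'fx': 445.7402, 'fy': 445.7402, 'cx': 322.456, 'cy': 201.5688, 'T': [[0.001, -0.9971, 0.0758, 0.4791], [-0.9999, -0.002, -0.0129, -0.0179], [0.013, -0.0758, -0.997, 1.1718], [0.0, 0.0, 0.0, 1.0]]}
{'time': 0.1, 'q': array([ 1.27208452e+00,  2.64673715e-01,  1.60526504e+00, -5.31714293e-06,
        1.27368514e+00, -3.68916307e-02]), 'joint_vel': array([ 0.00027518, -0.00209984, -0.00168574,  0.00062664, -0.0006831 ,
       -0.00132441]), 'joint_torque': array([-1.97000468e-04, -5.16697812e+01, -3.68597460e+01, -1.12777436e-04,
        6.25065848e-03, -5.25658749e-06]), 'tool_pos': array([0.17451775, 0.65135806, 0.23007437]), 'tcp_rot': array([ 0.20395776,  1.56134137, -0.20711247]), 'wrist_force': array([0.52297627, 0.1583343 , 0.57081396]), 'torque': array([ 0.00669784,  0.01695895, -0.05205375]), 'width': 1.0016773054687074} 0.0187
```

View pics/scene0.png

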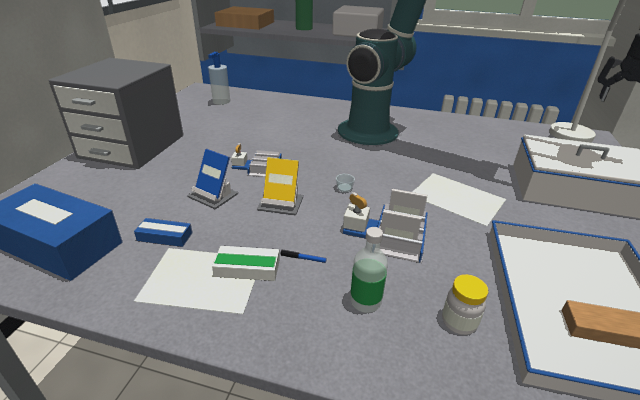

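View pics/top0.png

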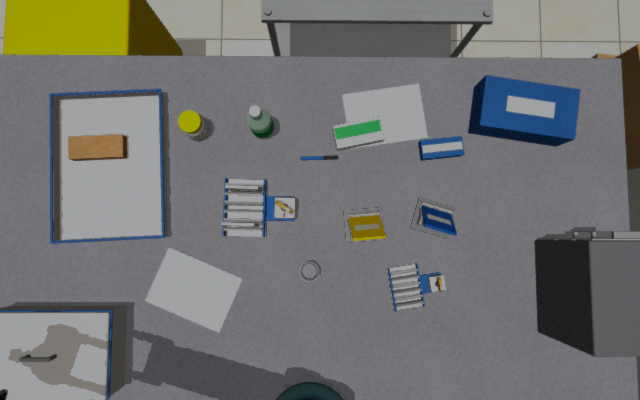

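The top view shows two racks: the large one at (245,208) with its screw block at (284,208), and a small look-alike at (408,287). The blue plate could be confused with the blue cartons at (441,148) and (525,110), or with the yellow plate at (366,226). The blue plate on its stand is at (438,218), and at (212,173) in the scene view. I'll check close crops.

Run:
```python
import cv2,numpy as np
t=cv2.imread("pics/top0.png");s=cv2.imread("pics/scene0.png")
def c(i,x,y,w,h,k): return cv2.resize(i[y:y+h,x:x+w],None,fx=k,fy=k,interpolation=cv2.INTER_CUBIC)
a=np.hstack([c(t,215,170,100,75,4),c(t,405,190,100,75,4)])
b=np.hstack([c(s,180,140,100,75,4),c(s,335,185,100,75,4)])
cv2.imwrite("pics/crops.png",np.vstack([a,b]))
```

```text
(no output)
```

View pics/crops.png

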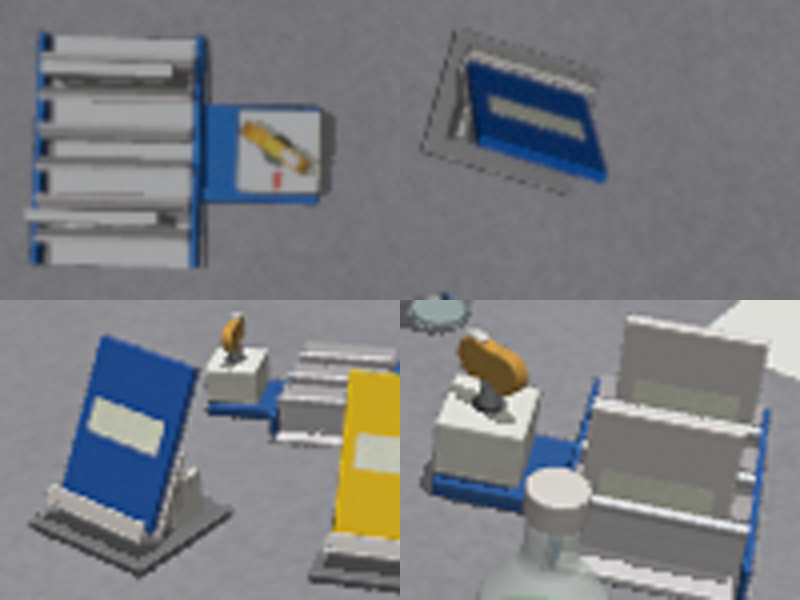

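The crops confirm the choices. The blue plate's top edge runs from about (524.5,235) to about (551,235) in the top view. The large rack's block is centred at about (285,207), and the wing's marked half points right and down, so the screw is at about -1 rad. Next I'll triangulate.

```bash
cat > h.py <<'E'
import cv2,numpy as np
from scipy.spatial.transform import Rotation as R
from workcell import imaging,monitor
P={n:imaging.camera_params(n) for n in("scene","top")}
def ray(n,uv):
    p=P[n];T=np.array(p["T"]);d=T[:3,:3]@[(uv[0]-p["cx"])/p["fx"],(uv[1]-p["cy"])/p["fy"],1];return T[:3,3],d
def onz(n,uv,z):
    o,d=ray(n,uv);return o+d*(z-o[2])/d[2]
def tri(a,b):
    o,d=ray("top",a);q,e=ray("scene",b);s=np.linalg.lstsq(np.c_[d,-e],q-o,rcond=None)[0]
    x,y=o+d*s[0],q+e*s[1];return (x+y)/2,np.linalg.norm(x-y)
def proj(n,X):
    p=P[n];T=np.array(p["T"]);c=T[:3,:3].T@(np.asarray(X)-T[:3,3]);return np.array([p["fx"]*c[0]/c[2]+p["cx"],p["fy"]*c[1]/c[2]+p["cy"]])
def blue(im):
    h=cv2.cvtColor(im,cv2.COLOR_BGR2HSV);return cv2.inRange(h,(100,150,60),(125,255,255))
E
python3 - <<'E'
from h import *
t=cv2.imread("pics/top0.png");s=cv2.imread("pics/scene0.png")
np.set_printoptions(precision=4,suppress=True)
for im,(x,y,w,h) in((t,(405,190,70,60)),(s,(185,140,55,70))):
    m=blue(im)[y:y+h,x:x+w]
    c=max(cv2.findContours(m,cv2.RETR_EXTERNAL,cv2.CHAIN_APPROX_NONE)[0],key=cv2.contourArea)
    print("blue",cv2.approxPolyDP(cv2.convexHull(c),2,True)[:,0].tolist(),(x,y))
tc=lambda u,v:((u-400)/4+405-.4,v/4+190-.4) if u>=400 else (u/4+215-.4,v/4+170-.4)
sc=lambda u,v:(u/4+180-.4,(v-300)/4+140-.4)
s2=lambda u,v:((u-400)/4+335-.4,(v-300)/4+185-.4)
for nm,a,b in(("topR(-y)",(604,178),(105,338)),("topL",(480,141),(192,368)),("botR",(594,100),(66,487)),("botL",(470,64),(150,533))):
    print(nm,*tri(tc(*a),sc(*b)))
print("block ctr",onz("top",tc(279,150),.05))
for k in((240,110),(321,108),(238,190),(320,194)):print(" blk",onz("top",tc(*k),.05))
print("wing",onz("top",tc(277,147),.091), "ends",onz("top",tc(243,126),.091),onz("top",tc(311,169),.091))
for k in((36,56),(174,65),(28,208),(158,213)):print(" card far-top corners",onz("top",tc(*k),.096))
for k in((33,266),(191,268),(206,38),(40,33)):print(" strips",onz("top",tc(*k),.036))
E
```

```text
blue [[17, 16], [44, 24], [50, 45], [20, 36]] (405, 190)
blue [[21, 9], [43, 18], [32, 57], [11, 46]] (185, 140)
topR(-y) [ 0.4826 -0.3492  0.1101] 0.00013161627570735322
topL [ 0.5048 -0.2758  0.1116] 0.0013778740795886057
botR [ 0.5317 -0.3675  0.0231] 0.00731570682857077
botL [ 0.5565 -0.2915  0.0177] 0.001401079140959374
block ctr [0.5502 0.0636 0.05  ]
 blk [0.5754 0.0883 0.05  ]
 blk [0.5768 0.0373 0.05  ]
 blk [0.5249 0.0891 0.05  ]
 blk [0.5225 0.0376 0.05  ]
wing [0.5494 0.0618 0.091 ] ends [0.5621 0.0825 0.091 ] [0.5361 0.0411 0.091 ]
 card far-top corners [0.604  0.2076 0.096 ]
 card far-top corners [0.5987 0.1241 0.096 ]
 card far-top corners [0.512  0.2107 0.096 ]
 card far-top corners [0.5091 0.1327 0.096 ]
 strips [0.4772 0.2197 0.036 ]
 strips [0.476  0.1198 0.036 ]
 strips [0.6228 0.1118 0.036 ]
 strips [0.6258 0.2179 0.036 ]
```

```bash
cat >> h.py <<'E'
def goal(pos,tx,ty,st=None):
    "shift and turn (tool axes) from the present pose to TCP pos, tool x along tx, y along ty (or its opposite)"
    st=st or monitor.read_state();R0=R.from_rotvec(st["tcp_rot"]).as_matrix()
    tx=np.array(tx,float);tx/=np.linalg.norm(tx)
    for s in(1,-1):
        ty_=np.array(ty,float)*s;ty_-=tx*(tx@ty_);ty_/=np.linalg.norm(ty_)
        Rt=np.c_[tx,ty_,np.cross(tx,ty_)]
        print("y sign",s,"shift",(R0.T@(np.array(pos)-st["tool_pos"])).round(4),"turn",R.from_matrix(R0.T@Rt).as_rotvec().round(3))
E
python3 - <<'E'
from h import *
st=monitor.read_state();print(R.from_rotvec(st["tcp_rot"]).as_matrix().round(3))
tx=np.array([.478,-.146,-.866]);n=[.828,-.253,.5]
print("via");goal([.5,.25,.27],[0,0,-1],[1,0,0])
print("pre");goal(np.array([.508,-.3167,.086])-.1*tx,tx,n)
print("at");goal([.508,-.3167,.086],tx,n)
E
```

```text
[[-0.001  0.259  0.966]
 [-0.002  0.966 -0.259]
 [-1.    -0.002 -0.   ]]
via
y sign 1 shift [-0.0393 -0.3035  0.4183] turn [1.309e+00 1.000e-03 2.000e-03]
y sign -1 shift [-0.0393 -0.3035  0.4183] turn [-1.833e+00 -2.000e-03  1.000e-03]
pre
y sign 1 shift [ 0.0592 -0.8469  0.5227] turn [ 1.566 -0.418  0.407]
y sign -1 shift [ 0.0592 -0.8469  0.5227] turn [-1.497 -0.403 -0.414]
at
y sign 1 shift [ 0.1458 -0.8485  0.5727] turn [ 1.566 -0.418  0.407]
y sign -1 shift [ 0.1458 -0.8485  0.5727] turn [-1.497 -0.403 -0.414]
```

jog_arm:
  rows:
    - [-0.04, -0.3, 0.42, 1.309, 0, 0, 60]
    - [-0.04, -0.3, 0.42, 1.309, 0, 0, 60]
    - [-0.04, -0.3, 0.42, 1.309, 0, 0, 60]
    - [-0.04, -0.3, 0.42, 1.309, 0, 0, 60]
    - [-0.04, -0.3, 0.42, 1.309, 0, 0, 60]
    - [-0.04, -0.3, 0.42, 1.309, 0, 0, 60]
    - [-0.04, -0.3, 0.42, 1.309, 0, 0, 60]
    - [-0.04, -0.3, 0.42, 1.309, 0, 0, 60]
    - [-0.04, -0.3, 0.42, 1.309, 0, 0, 60]
    - [-0.04, -0.3, 0.42, 1.309, 0, 0, 60]
    - [-0.03, -0.85, 0.5, 1.566, -0.418, 0.407, 60]
    - [-0.03, -0.85, 0.5, 1.566, -0.418, 0.407, 60]
    - [-0.03, -0.85, 0.5, 1.566, -0.418, 0.407, 60]
    - [-0.03, -0.85, 0.5, 1.566, -0.418, 0.407, 60]
    - [-0.03, -0.85, 0.5, 1.566, -0.418, 0.407, 60]
    - [-0.03, -0.85, 0.5, 1.566, -0.418, 0.407, 60]
    - [-0.03, -0.85, 0.5, 1.566, -0.418, 0.407, 60]
    - [-0.03, -0.85, 0.5, 1.566, -0.418, 0.407, 60]
    - [-0.03, -0.85, 0.5, 1.566, -0.418, 0.407, 60]
    - [-0.03, -0.85, 0.5, 1.566, -0.418, 0.407, 60]

```text
time: 2.1
tool_pos: [0.443, -0.2317, 0.2629]
tcp_rot: [1.556, 0.611, -1.04]
wrist_force: [1.0, 0.2, -0.2]
width: 0.604
```

Run:
```python
from h import *
tx=np.array([.478,-.146,-.866]);n=[.828,-.253,.5]
goal(np.array([.508,-.3167,.086])-.08*tx,tx,n)
```

```text
y sign 1 shift [ 0.1167 -0.0132  0.0622] turn [-0.001  0.001 -0.002]
y sign -1 shift [ 0.1167 -0.0132  0.0622] turn [ 3.141e+00 -3.000e-03 -1.000e-03]
```

jog_arm:
  rows:
    - [0.03, -0.013, 0.062, 0, 0, 0, 60]
    - [0.06, -0.013, 0.062, 0, 0, 0, 60]
    - [0.117, -0.013, 0.062, 0, 0, 0, 60]
    - [0.117, -0.013, 0.062, 0, 0, 0, 60]
    - [0.117, -0.013, 0.062, 0, 0, 0, 60]
    - [0.117, -0.013, 0.062, 0, 0, 0, 60]
    - [0.117, -0.013, 0.062, 0, 0, 0, 60]

```text
time: 2.8
tool_pos: [0.4712, -0.3053, 0.1581]
tcp_rot: [1.554, 0.607, -1.037]
wrist_force: [-0.2, -0.1, 0.5]
width: 0.597
```

Run:
```python
from h import *
t=imaging.read_camera("top");s=imaging.read_camera("scene");cv2.imwrite("pics/top1.png",t);cv2.imwrite("pics/scene1.png",s)
st=monitor.read_state();print(st["tool_pos"])
print(proj("top",st["tool_pos"]),proj("scene",st["tool_pos"]))
def c(i,x,y,w,h,k): return cv2.resize(i[y:y+h,x:x+w],None,fx=k,fy=k,interpolation=cv2.INTER_CUBIC)
cv2.imwrite("pics/c1.png",np.hstack([c(t,400,180,80,80,5),c(s,170,120,80,80,5)]))
```

```text
[ 0.47109774 -0.30529653  0.15805759]
[442.99807972 239.09135432] [221.27145604 132.54757199]
```

View pics/c1.png

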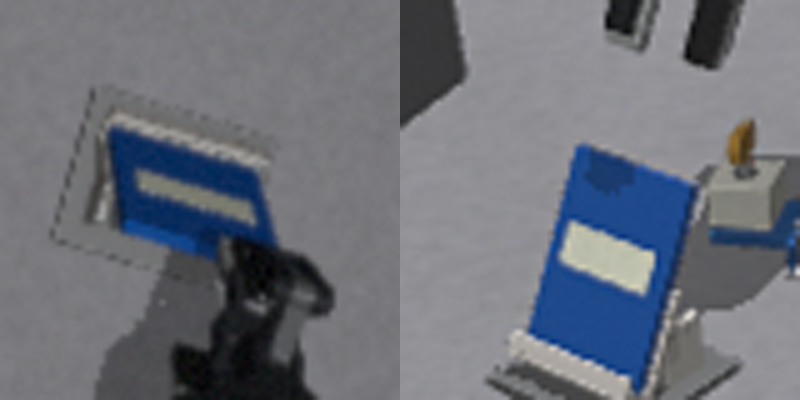

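The fingers line up with the plate's long axis: their midpoint is at scene crop (667,50), and the axis extended passes (672,50). I'll go down the plate and grip.

jog_arm:
  rows:
    - [0.03, 0, 0, 0, 0, 0, 60]
    - [0.05, 0, 0, 0, 0, 0, 60]
    - [0.065, 0, 0, 0, 0, 0, 60]
    - [0.079, 0, 0, 0, 0, 0, 60]
    - [0.079, 0, 0, 0, 0, 0, 60]
    - [0.079, 0, 0, 0, 0, 0, 20]
    - [0.079, 0, 0, 0, 0, 0, 0]
    - [0.079, 0, 0, 0, 0, 0, 0]
    - [0.079, 0, 0, 0, 0, 0, 0]
    - [0.079, 0, 0, 0, 0, 0, 0]
    - [0.079, 0, 0, 0, 0, 0, 0]
  force: 50

```text
time: 4.0
tool_pos: [0.5077, -0.3168, 0.0902]
tcp_rot: [1.553, 0.608, -1.037]
wrist_force: [-12.9, 2.1, 9.9]
width: 0.082
```

Run:
```python
from h import *
t=imaging.read_camera("top");s=imaging.read_camera("scene");cv2.imwrite("pics/top1.png",t);cv2.imwrite("pics/scene1.png",s)
st=monitor.read_state();print(st["tool_pos"],st["wrist_force"],st["width"])
def c(i,x,y,w,h,k): return cv2.resize(i[y:y+h,x:x+w],None,fx=k,fy=k,interpolation=cv2.INTER_CUBIC)
cv2.imwrite("pics/c2.png",np.hstack([c(t,400,180,80,80,5),c(s,170,120,80,80,5)]))
```

```text
[ 0.5077139  -0.31677885  0.09015841] [-12.93957359   2.34293496  10.09051504] 0.07655311652642861
```

View pics/c2.png

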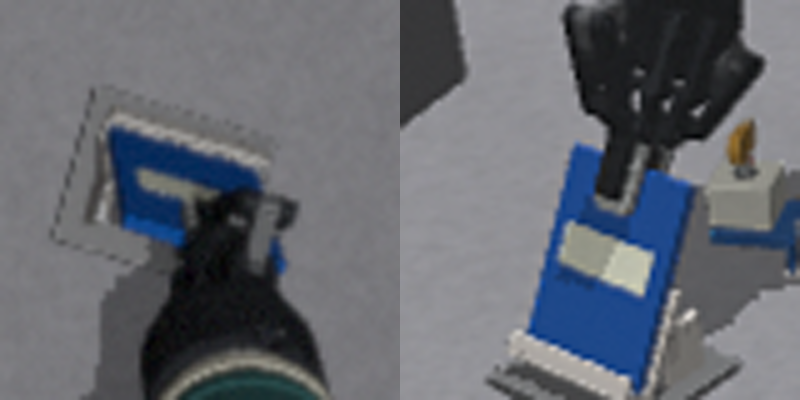

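The divider is gripped: the fingertip is at scene crop (615,205), about 24 mm below the top edge. I'll slide it out along its own plane, then check.

jog_arm:
  rows:
    - [-0.01, 0, 0, 0, 0, 0, 0]
    - [-0.025, 0, 0, 0, 0, 0, 0]
    - [-0.045, 0, 0, 0, 0, 0, 0]
    - [-0.08, 0, 0, 0, 0, 0, 0]
    - [-0.12, 0, 0, 0, 0, 0, 0]
    - [-0.15, 0, 0, 0, 0, 0, 0]
    - [-0.15, 0, 0, 0, 0, 0, 0]

```text
time: 4.8
tool_pos: [0.4362, -0.2963, 0.2261]
tcp_rot: [1.55, 0.598, -1.034]
wrist_force: [0.7, -0.7, -0.4]
width: 0.088
```

Run:
```python
from h import *
yaw=np.radians(-2.5);rx=[np.cos(yaw),np.sin(yaw),0]
st=monitor.read_state();print(st["tool_pos"],st["wrist_force"],st["width"])
goal([.555,.1685,.24],[0,0,-1],rx)
```

```text
[ 0.43617012 -0.29627699  0.22610631] [ 0.68602097 -0.72472959 -0.41053906] 0.088169911176894
y sign 1 shift [-0.0265 -0.0103 -0.4791] turn [-0.245  0.075 -0.533]
y sign -1 shift [-0.0265 -0.0103 -0.4791] turn [ 2.794 -0.767 -0.108]
```

jog_arm:
  rows:
    - [-0.0265, -0.01, -0.1, -0.06, 0.02, -0.13, 0]
    - [-0.0265, -0.01, -0.2, -0.12, 0.04, -0.27, 0]
    - [-0.0265, -0.01, -0.3, -0.18, 0.055, -0.4, 0]
    - [-0.0265, -0.01, -0.4, -0.245, 0.075, -0.533, 0]
    - [-0.0265, -0.01, -0.479, -0.245, 0.075, -0.533, 0]
    - [-0.0265, -0.01, -0.479, -0.245, 0.075, -0.533, 0]
    - [-0.0265, -0.01, -0.479, -0.245, 0.075, -0.533, 0]
    - [-0.0265, -0.01, -0.479, -0.245, 0.075, -0.533, 0]
    - [-0.0265, -0.01, -0.479, -0.245, 0.075, -0.533, 0]
    - [-0.0265, -0.01, -0.479, -0.245, 0.075, -0.533, 0]
    - [-0.0265, -0.01, -0.479, -0.245, 0.075, -0.533, 0]
    - [-0.0265, -0.01, -0.479, -0.245, 0.075, -0.533, 0]
    - [-0.0265, -0.01, -0.479, -0.245, 0.075, -0.533, 0]
    - [-0.0265, -0.01, -0.479, -0.245, 0.075, -0.533, 0]
    - [-0.0265, -0.01, -0.479, -0.245, 0.075, -0.533, 0]

```text
time: 6.3
tool_pos: [0.5551, 0.1671, 0.2402]
tcp_rot: [1.243, 1.187, -1.243]
wrist_force: [-0.0, 0.3, -1.9]
width: 0.084
```

Run:
```python
from h import *
t=imaging.read_camera("top");s=imaging.read_camera("scene");cv2.imwrite("pics/top2.png",t);cv2.imwrite("pics/scene2.png",s)
st=monitor.read_state();print(st["tool_pos"],R.from_rotvec(st["tcp_rot"]).as_matrix().round(3),st["wrist_force"],st["width"])
def c(i,x,y,w,h,k): return cv2.resize(i[y:y+h,x:x+w],None,fx=k,fy=k,interpolation=cv2.INTER_CUBIC)
cv2.imwrite("pics/c3.png",np.hstack([c(t,210,165,80,100,5),c(s,340,120,80,100,5)]))
# predicted lower edge corners of plate (85 mm below TCP)
Rm=R.from_rotvec(st["tcp_rot"]).as_matrix()
for a in(-4,4):
  for b in(-40,40): print(a,b,(proj("scene",st["tool_pos"]+Rm@[.085,a/1e3,b/1e3])).round(1))
```

```text
[0.55525448 0.1674176  0.24031241] [[ 0.     0.999 -0.045]
 [-0.    -0.045 -0.999]
 [-1.     0.     0.   ]] [ 0.2202626   0.68020655 -0.66893176] 0.08138640267198635
-4 -40 [428.1 182.6]
-4 40 [389.7 175.7]
4 -40 [427.7 184.5]
4 40 [389.1 177.6]
```

View pics/c3.png

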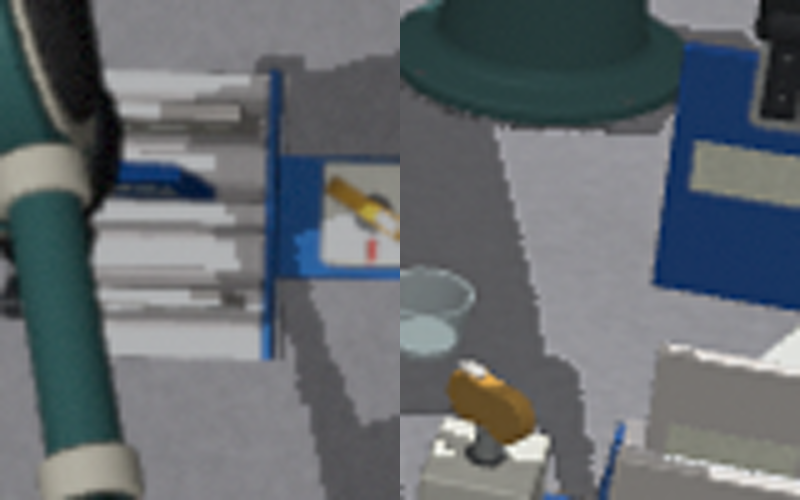

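The plate hangs upright over the rack, with its lower-left corner at scene (391,177). I'll overlay the estimated slot mouth and block on the clean pictures to check the rack pose, and measure the plate's edge.

Run:
```python
from h import *
t=cv2.imread("pics/top0.png");s=cv2.imread("pics/scene0.png")
yaw=np.radians(-2.5);c,sn=np.cos(yaw),np.sin(yaw);O=np.array([.555,.1685,0])
W=lambda x,y,z:O+np.array([c*x-sn*y,sn*x+c*y,z])/1
def crop(i,n,x,y,w,h,k):
    o=cv2.resize(i[y:y+h,x:x+w],None,fx=k,fy=k,interpolation=cv2.INTER_CUBIC)
    f=lambda *p:tuple(((proj(n,W(*p))-[x,y]+.5)*k).astype(int).tolist())
    q=lambda ps,col:cv2.polylines(o,[np.array([f(*p) for p in ps])],True,col,1)
    for X in(-.045,0,.045): q([(X-.01,-.048,.044),(X+.01,-.048,.044),(X+.01,.048,.044),(X-.01,.048,.044)],(0,0,255))
    q([(-.026,-.131,.05),(.026,-.131,.05),(.026,-.079,.05),(-.026,-.079,.05)],(0,255,0))
    q([(-.075,-.055,.006),(.075,-.055,.006),(.075,.055,.006),(-.075,.055,.006)],(255,0,255))
    return o
a=crop(t,"top",218,175,80,66,5);b=crop(s,"scene",340,180,90,80,5)
H=max(len(a),len(b));pad=lambda i:cv2.copyMakeBorder(i,0,H-len(i),0,0,0)
o=np.hstack([pad(a),pad(b)]);print(o.shape);cv2.imwrite("pics/c4.png",o[:, :800] if 0 else cv2.resize(o,None,fx=.94,fy=.94))
s2=cv2.imread("pics/scene2.png");m=blue(s2);m[:, :385]=0;m[:110]=0;m[200:]=0;m[:,440:]=0
n,l,stt,_=cv2.connectedComponentsWithStats(m);i=1+stt[1:,4].argmax();k=(l==i).astype(np.uint8)
h=cv2.findContours(k,0,2)[0][0];print(cv2.approxPolyDP(cv2.convexHull(h),2,True)[:,0].tolist())
```

```text
(400, 850, 3)
[[397, 129], [437, 134], [427, 182], [391, 176]]
```

View pics/c4.png

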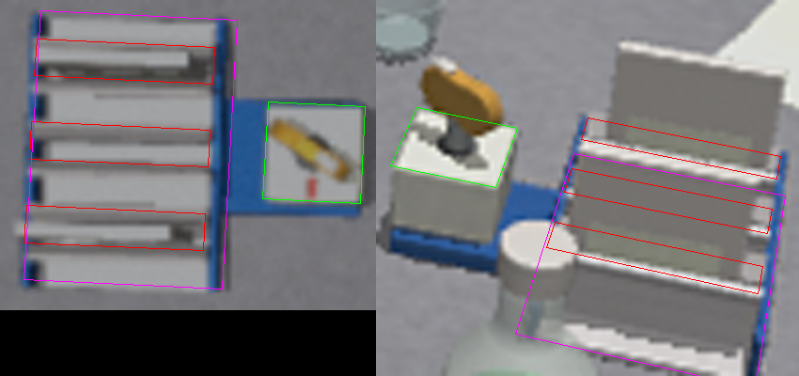

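The overlay matches the rack to about 1 mm in x, well inside the 20 mm mouth, and the hanging plate is level and centred. I'll lower it in stages and watch the force.

jog_arm:
  rows:
    - [0.04, -0.0007, 0, 0, 0, 0, 0]
    - [0.08, -0.0007, 0, 0, 0, 0, 0]
    - [0.09, -0.0007, 0, 0, 0, 0, 0]
    - [0.1, -0.0007, 0, 0, 0, 0, 0]
    - [0.11, -0.0007, 0, 0, 0, 0, 0]
    - [0.115, -0.0007, 0, 0, 0, 0, 0]
    - [0.12, -0.0007, 0, 0, 0, 0, 0]
    - [0.125, -0.0007, 0, 0, 0, 0, 0]
    - [0.13, -0.0007, 0, 0, 0, 0, 0]
    - [0.13, -0.0007, 0, 0, 0, 0, 0]

```text
time: 7.4
tool_pos: [0.5543, 0.1674, 0.1096]
tcp_rot: [1.242, 1.187, -1.243]
wrist_force: [0.3, 0.8, -0.3]
width: 0.083
```

jog_arm:
  rows:
    - [0.004, 0, 0, 0, 0, 0, 0]
    - [0.008, 0, 0, 0, 0, 0, 0]
    - [0.012, 0, 0, 0, 0, 0, 0]
    - [0.015, 0, 0, 0, 0, 0, 0]
    - [0.017, 0, 0, 0, 0, 0, 0]
    - [0.018, 0, 0, 0, 0, 0, 0]
    - [0.018, 0, 0, 0, 0, 0, 0]

```text
time: 8.1
tool_pos: [0.5543, 0.1673, 0.0914]
tcp_rot: [1.242, 1.187, -1.243]
wrist_force: [-1.0, 1.5, -1.0]
width: 0.083
```

Still no contact, so I'll creep down.

jog_arm:
  rows:
    - [0.001, 0, 0, 0, 0, 0, 0]
    - [0.002, 0, 0, 0, 0, 0, 0]
    - [0.003, 0, 0, 0, 0, 0, 0]
    - [0.004, 0, 0, 0, 0, 0, 0]
    - [0.004, 0, 0, 0, 0, 0, 0]

```text
time: 8.6
tool_pos: [0.555, 0.1677, 0.0904]
tcp_rot: [1.243, 1.187, -1.242]
wrist_force: [-5.7, -0.1, 15.0]
width: 0.082
```

The plate touched the floor at the expected height, with 15 N up on the tool. I'll relax and open only part way, because the cards are close on either side.

jog_arm:
  rows:
    - [0, 0, 0, 0, 0, 0, 5]
    - [0, 0, 0, 0, 0, 0, 12]
    - [0, 0, 0, 0, 0, 0, 20]
    - [0, 0, 0, 0, 0, 0, 28]
    - [0, 0, 0, 0, 0, 0, 28]
    - [0, 0, 0, 0, 0, 0, 28]
    - [-0.02, 0, 0, 0, 0, 0, 28]
    - [-0.05, 0, 0, 0, 0, 0, 28]
    - [-0.1, 0, 0, 0, 0, 0, 28]
    - [-0.13, 0, 0, 0, 0, 0, 28]
    - [-0.13, 0, 0, 0, 0, 0, 28]

```text
time: 9.7
tool_pos: [0.5587, 0.1686, 0.2271]
tcp_rot: [1.25, 1.181, -1.232]
wrist_force: [0.3, -0.5, 1.0]
width: 0.277
```

Run:
```python
from h import *
st=monitor.read_state();print(st["tool_pos"],st["wrist_force"],st["width"])
a=np.radians(-32)
goal([.5495,.0625,.16],[0,0,-1],[np.cos(a),np.sin(a),0])
s=imaging.read_camera("scene");cv2.imwrite("pics/scene3.png",s)
t=imaging.read_camera("top");cv2.imwrite("pics/top3.png",t)
# wing: brass mask + white mark line in initial top picture
t0=cv2.imread("pics/top0.png")[196:222,270:300];h=cv2.cvtColor(t0,cv2.COLOR_BGR2HSV)
m=cv2.inRange(h,(12,90,60),(30,255,255));p=np.argwhere(m)[:,::-1]+[270,196]
w=np.array([onz("top",q,.091) for q in p]);print(len(p),w.mean(0),w.min(0),w.max(0))
u,sv,vt=np.linalg.svd(w[:,:2]-w[:,:2].mean(0));print(np.degrees(np.arctan2(vt[0,1],vt[0,0])))
def c(i,x,y,w,h,k): return cv2.resize(i[y:y+h,x:x+w],None,fx=k,fy=k,interpolation=cv2.INTER_CUBIC)
cv2.imwrite("pics/c5.png",np.hstack([c(cv2.imread("pics/top0.png"),265,190,40,40,10),c(s,340,170,80,80,5)]))
```

```text
[0.55866126 0.16864036 0.22711381] [ 0.25670908 -0.54254589  1.00789976] 0.2768484162000381
y sign 1 shift [ 0.0667 -0.0052  0.1067] turn [ 0.513 -0.006 -0.011]
y sign -1 shift [ 0.0667 -0.0052  0.1067] turn [-2.628  0.015 -0.008]
55 [0.55131008 0.06569642 0.091     ] [0.53569509 0.04438295 0.091     ] [0.56239663 0.08095486 0.091     ]
-123.22376911029554
```

View pics/c5.png

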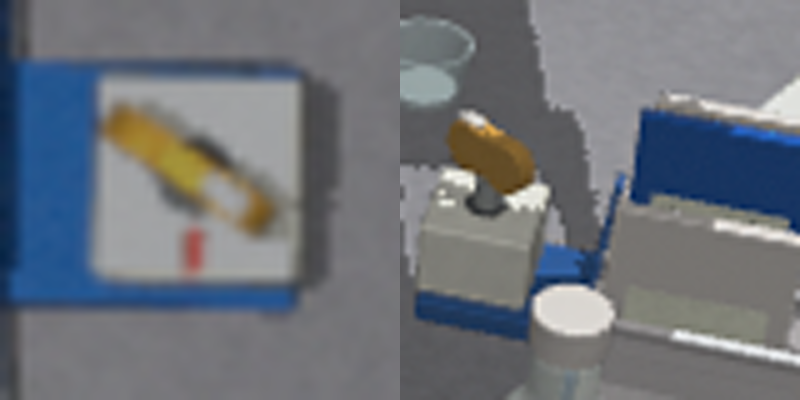

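The divider now stands in the middle slot; its top rises behind the near card at scene (475,195). The wing runs from (275.5,202) to (292.5,211.5), centred at about (283.5,207), which puts the screw at about -1.08. I'll go above it with the jaws across its thickness.

jog_arm:
  rows:
    - [0, -0.005, 0.05, 0.15, 0, 0, 45]
    - [0, -0.005, 0.1, 0.3, -0.006, -0.011, 45]
    - [0.03, -0.005, 0.106, 0.4, -0.006, -0.011, 45]
    - [0.067, -0.005, 0.106, 0.5, -0.006, -0.011, 45]
    - [0.067, -0.005, 0.106, 0.5, -0.006, -0.011, 45]
    - [0.067, -0.005, 0.106, 0.5, -0.006, -0.011, 45]
    - [0.067, -0.005, 0.106, 0.5, -0.006, -0.011, 45]

```text
time: 10.5
tool_pos: [0.5465, 0.0626, 0.1552]
tcp_rot: [1.59, 0.904, -1.605]
wrist_force: [0.9, 0.2, 0.4]
width: 0.45
```

Run:
```python
from h import *
st=monitor.read_state();print(st["tool_pos"],st["wrist_force"],st["width"])
a=np.radians(-31)
goal([.550,.0635,.060],[0,0,-1],[np.cos(a),np.sin(a),0])
s=imaging.read_camera("scene");cv2.imwrite("pics/scene4.png",s)
print("tcp over wing",[proj("scene",[.55,.0635,z]).round(1).tolist() for z in(.091,.065)])
h=cv2.cvtColor(s,cv2.COLOR_BGR2HSV);m=cv2.inRange(h,(10,120,60),(30,255,255));m[:, :340]=0;m[:,370:]=0;m[:180]=0;m[215:]=0
p=np.argwhere(m);print(p.min(0),p.max(0),p.mean(0))
# divider check: blue top corners in top3
sb=blue(s);sb[:, :385]=0;sb[:,425:]=0;sb[:180]=0;sb[215:]=0
h=max(cv2.findContours(sb,0,2)[0],key=cv2.contourArea);print(cv2.approxPolyDP(cv2.convexHull(h),1.5,True)[:,0].tolist())
yw=np.radians(-2.5)
for x in(-4,4):
  for b in(-40,40): print(x,b,proj("scene",[.555+x/1e3+b/1e3*.0436,.1685+b/1e3,.116]).round(1))
```

```text
[0.54651721 0.06255908 0.15522915] [0.93119983 0.19996655 0.37363404] 0.4503298219754118
y sign 1 shift [ 0.0952  0.0031 -0.0032] turn [-0.002  0.006  0.006]
y sign -1 shift [ 0.0952  0.0031 -0.0032] turn [ 3.14   0.009 -0.009]
tcp over wing [[357.7, 195.9], [356.8, 205.3]]
[194 350] [208 366] [200.86184211 357.92105263]
[[389, 192], [424, 198], [421, 214], [386, 209]]
-4 -40 [387.9 191.2]
-4 40 [425.3 198.2]
4 -40 [387.5 193.1]
4 40 [425.1 200.2]
```

The divider's top edge fits 116 mm, so it is fully down. The wing position agrees in both views. I'll descend and grip.

jog_arm:
  rows:
    - [0.03, 0.003, -0.003, 0, 0.006, 0.006, 45]
    - [0.06, 0.003, -0.003, 0, 0.006, 0.006, 45]
    - [0.08, 0.003, -0.003, 0, 0.006, 0.006, 45]
    - [0.09, 0.003, -0.003, 0, 0.006, 0.006, 45]
    - [0.095, 0.003, -0.003, 0, 0.006, 0.006, 45]
    - [0.095, 0.003, -0.003, 0, 0.006, 0.006, 45]
    - [0.095, 0.003, -0.003, 0, 0.006, 0.006, 20]
    - [0.095, 0.003, -0.003, 0, 0.006, 0.006, 0]
    - [0.095, 0.003, -0.003, 0, 0.006, 0.006, 0]
    - [0.095, 0.003, -0.003, 0, 0.006, 0.006, 0]
    - [0.095, 0.003, -0.003, 0, 0.006, 0.006, 0]
    - [0.095, 0.003, -0.003, 0, 0.006, 0.006, 0]
  force: 60

```text
time: 11.75
tool_pos: [0.5508, 0.0642, 0.0624]
tcp_rot: [1.599, 0.901, -1.595]
wrist_force: [-3.3, 2.2, 5.0]
width: 0.105
```

```bash
cat >> h.py <<'E'
def yawy():
    st=monitor.read_state();m=R.from_rotvec(st["tcp_rot"]).as_matrix();print("pos",st["tool_pos"].round(4),"F",st["wrist_force"].round(1),"M",st["torque"].round(2),"w",round(st["width"],3),"az y",np.degrees(np.arctan2(m[1,1],m[0,1])).round(2),"tx",m[:,0].round(3),"q6",st["q"][5].round(2))
E
python3 -c "
from h import *
yawy()"
```

```text
pos [0.5508 0.0642 0.0624] F [-3.3  2.2  5. ] M [0.4  0.63 0.02] w 0.105 az y -31.13 tx [ 0.002  0.001 -1.   ] q6 0.61
```

The wing is gripped. I'll turn clockwise most of the way, then creep to the stop.

jog_arm:
  rows:
    - [0, 0, 0, 0.1, 0, 0, 0]
    - [0, 0, 0, 0.2, 0, 0, 0]
    - [0, 0, 0, 0.3, 0, 0, 0]
    - [0, 0, 0, 0.4, 0, 0, 0]
    - [0, 0, 0, 0.5, 0, 0, 0]
    - [0, 0, 0, 0.6, 0, 0, 0]
    - [0, 0, 0, 0.7, 0, 0, 0]
    - [0, 0, 0, 0.8, 0, 0, 0]
    - [0, 0, 0, 0.9, 0, 0, 0]
    - [0, 0, 0, 0.95, 0, 0, 0]
    - [0, 0, 0, 0.95, 0, 0, 0]

```text
time: 12.85
tool_pos: [0.5512, 0.0635, 0.0625]
tcp_rot: [2.186, 0.085, -2.178]
wrist_force: [1.7, -1.7, -3.5]
width: 0.105
```

```bash
python3 -c "
from h import *
yawy()"
```

```text
pos [0.5512 0.0635 0.0625] F [ 1.7 -1.7 -3.5] M [-0.46 -0.24 -0.  ] w 0.105 az y -85.56 tx [ 0.003  0.    -1.   ] q6 1.56
```

jog_arm:
  rows:
    - [0, 0, 0, 0.03, 0, 0, 0]
    - [0, 0, 0, 0.06, 0, 0, 0]
    - [0, 0, 0, 0.08, 0, 0, 0]
    - [0, 0, 0, 0.1, 0, 0, 0]
    - [0, 0, 0, 0.1, 0, 0, 0]

```text
time: 13.35
tool_pos: [0.5512, 0.0634, 0.0625]
tcp_rot: [-2.214, 0.024, 2.207]
wrist_force: [1.6, -2.6, -3.5]
width: 0.102
```

```bash
python3 -c "
from h import *
yawy()"
```

```text
pos [0.5512 0.0634 0.0625] F [ 1.6 -2.6 -3.5] M [-0.19 -0.09  0.23] w 0.102 az y -91.26 tx [ 0.003 -0.    -1.   ] q6 1.66
```

jog_arm:
  rows:
    - [0, 0, 0, 0.02, 0, 0, 0]
    - [0, 0, 0, 0.04, 0, 0, 0]
    - [0, 0, 0, 0.04, 0, 0, 0]
    - [0, 0, 0, 0.04, 0, 0, 0]

```text
time: 13.75
tool_pos: [0.5513, 0.0634, 0.0626]
tcp_rot: [-2.195, 0.067, 2.187]
wrist_force: [0.4, -0.5, -2.9]
width: 0.11
```

```bash
python3 -c "
from h import *
yawy()"
```

```text
pos [0.5513 0.0634 0.0626] F [ 0.4 -0.5 -2.9] M [-0.16 -0.02  1.23] w 0.11 az y -93.47 tx [ 0.004 -0.001 -1.   ] q6 1.7
```

The hard stop is felt: 1.23 N m, with contact starting near az -91°. I'll back off a quarter turn from the contact angle, to az of about -1.2°.

jog_arm:
  rows:
    - [0, 0, 0, -0.1, 0, 0, 0]
    - [0, 0, 0, -0.2, 0, 0, 0]
    - [0, 0, 0, -0.3, 0, 0, 0]
    - [0, 0, 0, -0.4, 0, 0, 0]
    - [0, 0, 0, -0.5, 0, 0, 0]
    - [0, 0, 0, -0.6, 0, 0, 0]
    - [0, 0, 0, -0.7, 0, 0, 0]
    - [0, 0, 0, -0.8, 0, 0, 0]
    - [0, 0, 0, -0.9, 0, 0, 0]
    - [0, 0, 0, -1.0, 0, 0, 0]
    - [0, 0, 0, -1.1, 0, 0, 0]
    - [0, 0, 0, -1.2, 0, 0, 0]
    - [0, 0, 0, -1.3, 0, 0, 0]
    - [0, 0, 0, -1.4, 0, 0, 0]
    - [0, 0, 0, -1.5, 0, 0, 0]
    - [0, 0, 0, -1.56, 0, 0, 0]
    - [0, 0, 0, -1.6, 0, 0, 0]
    - [0, 0, 0, -1.61, 0, 0, 0]
    - [0, 0, 0, -1.61, 0, 0, 0]
    - [0, 0, 0, -1.61, 0, 0, 0]

```text
time: 15.75
tool_pos: [0.5504, 0.0643, 0.0625]
tcp_rot: [1.228, 1.197, -1.225]
wrist_force: [-3.1, 4.2, 0.3]
width: 0.101
```

Run:
```python
from h import *
yawy()
t=imaging.read_camera("top");s=imaging.read_camera("scene");cv2.imwrite("pics/top5.png",t);cv2.imwrite("pics/scene5.png",s)
def c(i,x,y,w,h,k): return cv2.resize(i[y:y+h,x:x+w],None,fx=k,fy=k,interpolation=cv2.INTER_CUBIC)
cv2.imwrite("pics/c6.png",np.hstack([c(t,215,170,100,100,4),c(s,335,150,100,100,4)]))
```

```text
pos [0.5504 0.0643 0.0625] F [-3.1  4.2  0.3] M [0.72 0.61 0.01] w 0.101 az y -1.37 tx [ 0.002  0.001 -1.   ] q6 0.09
```

View pics/c6.png

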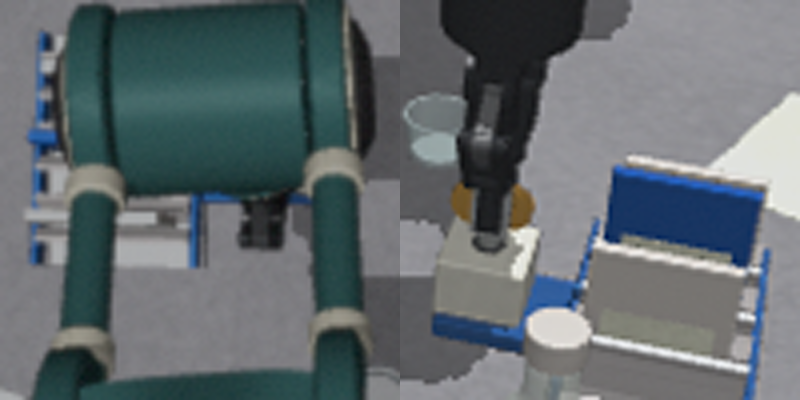

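View pics/scene5.png

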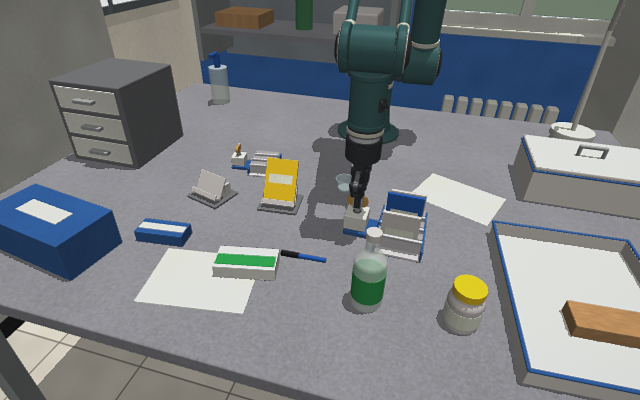

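The pictures show the divider standing in the middle slot, with its blue top at scene (405,203). The wing is held along the rack's y, and nothing else has visibly moved. I'm handing the job in.

```bash
python3 -c "
from workcell import finish_job
print(finish_job())"
```

```text
the job is handed in; nothing more can be done
None
```

The blue divider is standing in the rack's empty middle slot and released. The thumbscrew was turned clockwise to its stop, backed off a quarter turn, and is still gripped there. I handed the job in at about 16 s of the 64 s allowed.

- **Divider:** Contact came at the expected height, with 15 N up on the tool. After release its top edge fitted 116 mm in the scene view, so it is fully down.
- **Thumbscrew:** It started at about -1.08 rad. I felt the stop as torque rising to 1.2 N m, with contact starting at a jaw direction of about -91°. I backed off to -1.4°, which is about 90° from the stop.
- **Disagreement:** The pictures put the rack's rotation at about -2.5°, but the stop suggests about -1°. I went by the stop, so the quarter turn could be off by 1 to 2°. The gripper hid the red line at the end, so I could not check that by eye.
- **Surroundings:** In the last scene view the yellow divider, the white dividers and the other items on the bench looked unmoved. Wrist force readings stayed below about 20 N.

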